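# Key in a pick-and-mix sale on the counter scale

## Robot

A 7-joint arm with a two-finger parallel gripper is mounted at the origin on the work surface; the furniture and walls round the work are solid. World frame = base frame: x ahead of the robot, y to its left, z up, the work surface at z = 0. Lengths are in mm, angles in degrees, forces in N, time in s.
With the tool pointing down it reaches from about 400 to 750 mm from the base axis. Payload 19.5 kg.
Tool frame: the origin (TCP) lies on the centre line of the jaws, within the pads' length; the fingertips stand 22 mm ahead of it and the grasp point (between the pads) lies 3 mm ahead of it; z points along the fingers, y is the line along which they close (so a half turn about z gives the same grasp; the last joint's range is limited). The gripper opens to 85 mm and grips with 20 to 120 N. Pads are 22 mm wide; open, the fingers measure 114 mm over their backs; the gripper's body (76 mm by 85 mm) begins 54 mm behind the grasp point. The pads swing forward as they close: fully open they stand 13 mm farther back than shut.
Start: joints at [61.667, 40.479, -1.581, 85.061, 1.261, 54.483, -4.326], TCP at [251.544, -517.033, 253.268] pointing down, gripper open.
Joint ranges: [-155.06, 155.06], [-18.47, 123.98], [-90, 86.84], [0, 140.48], [-83.41, 263.41], [0, 116], [-161.91, 161.91]. Speed limits (degrees/s): [108.29, 108.29, 147.25, 147.25, 172.46, 172.46, 172.46].

## Interface

Orientations are given as a 3x3 rotation matrix whose columns are the frame's x, y, z axes.
In Python, from plant import manip, jaws, kinematics, readout, viewer, job gives the robot as it stands. Calls block until the motion is done:
- manip.goto(position, orientation): joint-space move of the TCP to a pose.
- manip.movel(position, rotation=None, speed=150, f_stop=None): straight line of the TCP; rotation=None keeps the orientation; speed is the mean speed in mm/s. With f_stop (N) it stops when the force on the tool has changed by that much, and returns True; else False.
- manip.move_joints(angles): joint-space move.
- jaws.open_jaws() and jaws.close_gripper(f_grip=None): open the fingers fully, or close them until they stop; f_grip is the grip in N (None keeps the last).
- manip.dwell(seconds).
- kinematics.solve_ik(position, orientation): joint angles nearest the present ones, or None.
- readout.get_state(): the state.
- viewer.grab_frame(name): name is "scene" or "top"; returns the picture (480x640x3 uint8, blue, green, red); there is no depth.
- viewer.calibration(name): a dict with "fx", "fy", "cx", "cy" (pixels), "R" (3x3) and "t" (3): a world point X has camera coordinates R X + t. Camera axes: x right, y down, z forward; pixel columns grow to the right and rows downward; lengths in mm; the calibration is good to about 2 mm. A picture is of the moment at which its call begins. calibration takes no time and is no camera call.
A pose or a line that the arm cannot do raises manip.Unreachable and nothing moves.
- job.hand_in(): hands the job in; it is judged then, once.
The state is a dict: "time": time; "qpos": joint angles; "dq": joint speeds; "tau": joint torques, N m; "eef_pos": TCP position; "tcp_rot": TCP orientation; "wrist_force": force on the tool from outside, world axes, zero at the start; "ft_torque": the same for the moment, N m; "gripper_width": opening from 0.0 (shut) to 1.0 (fully open); "gripper_force": force on a finger pad.
Only numpy, scipy, OpenCV 4.12 (cv2) and the standard library are available. Lean on these libraries where they do the work, as an engineer would, in place of code of your own. Each camera call takes 0.05 s, during which the arm holds its last target. There are 200 camera calls.

## Task

The customer's wrapped sweets are lying on the counter scale. With the fingertips, lightly press the quick key for these sweets - the middle one in the far row of the six square keys - fully down, let it come up, then press the wide print bar fully down to print the price label and draw back clear. Press no other key, do not touch the pan or the sweets while they are being weighed, do not push the scale out of place, and leave the bell, the brass weight and the small carton beside it alone; nothing is picked up.

Things in the scene. Friction and masses are not known exactly. Their poses are not given: they have to be found in the camera images.
- counter_scale: white plastic counter scale, loose on rubber feet, 3 to 4 kg, 300 mm deep (x) by 280 mm wide (y); origin under its middle on the worktop; x points away from the clerk (robot) side, y to the clerk's left. Its front third is a key panel rising at 8 degrees, 52 to 67 mm above the worktop: left, six square keys in two rows of three; right, a round key (far) and the wide print bar (near).
- display_top (a point): middle of the top edge of the display strip that stands between the key panel and the pan, 262 mm wide, 103 mm above the worktop; nothing on the scale but the sweets is higher than 110 mm
- pan: flat steel weighing pan on the back two thirds of the scale, 164 (x) x 268 (y) mm with an 11 mm rim; fixed to the scale; origin under its middle, 97 mm above the worktop. It is weighing: any touch spoils the reading.
- near_left (a joint): press of the square key in the near row, left, m (0 up, 0.005 fully down, same spring); not to be pressed.
- near_mid (a joint): press of the square key in the near row, middle, m (0 up, 0.005 fully down, same spring); not to be pressed.
- near_right (a joint): press of the square key in the near row, right, m (0 up, 0.005 fully down, same spring); not to be pressed.
- far_left (a joint): press of the square key in the far row, left, m (0 up, 0.005 fully down, same spring); not to be pressed.
- far_mid_face (a point): centre of the outer face of the square key, far row, middle: THE QUICK KEY FOR THESE SWEETS; a grey cap 24 x 24 mm, 9 mm proud of the panel; the next keys' centres are 41 mm (sideways) and 42 mm (rows) off. The point's z axis points straight out of the key face (leaning 8 degrees to the clerk), x up the slope, y to the clerk's left. Moves with the key.
- far_mid (a joint): how far that key is pressed in, m from its raised rest: 0 up, 0.005 fully down on its stop (along -z of the point on its face). It springs back; starts to move at 1 N, fully down at 3.5 N.
- far_right (a joint): press of the square key in the far row, right, m (0 up, 0.005 fully down, same spring); not to be pressed.
- print_bar_face (a point): centre of the outer face of the print bar, the one wide key, at the right of the near row; its cap is 24 mm up the slope by 66 mm across. Axes as for the far_mid_face point; moves with the bar.
- print_bar (a joint): how far the print bar is pressed in, m: 0 up, 0.005 fully down on its stop; springs back, same forces as the square key.
- round_key (a joint): press of the round zero key (26 mm across, far row, right, straight behind the print bar), m; not to be pressed.
- sweet_0: one of four wrapped sweets lying on the pan, about 50 x 20 x 20 mm with twisted ends, 12 g; origin at the underside of its middle
- sweet_1: one of four wrapped sweets lying on the pan, about 50 x 20 x 20 mm with twisted ends, 12 g; origin at the underside of its middle
- sweet_2: one of four wrapped sweets lying on the pan, about 50 x 20 x 20 mm with twisted ends, 12 g; origin at the underside of its middle
- sweet_3: one of four wrapped sweets lying on the pan, about 50 x 20 x 20 mm with twisted ends, 12 g; origin at the underside of its middle
- service_bell: domed counter bell on a black foot, 79 mm across, 64 mm high, loose, to the right of the scale; origin under its middle. Must not be rung.
- service_bell_button (a joint): press of the bell's top button, m (0 up, 0.004 down)
- brass_weight: brass scale weight with a knob, 38 mm across, 34 mm high, 0.5 kg, loose, to the right of the scale; origin under its middle
- sweet_box: small printed carton standing on its long edge, 30 x 110 x 65 mm high, loose, to the right of the scale; origin under its middle
Things that resemble listed ones, but are neither listed nor needed, are in the scene too. There is more than one size of the sweet_2; the job needs the smallest.

How it is judged (in metres and radians):
On the way, in this order (a step that is already met when the one before it is completed fails the run):
1. the middle square key of the far row is pressed down (at least 4 of its 5 mm) (value of joint far_mid above 0.004 m and value of joint print_bar below 0.0015 m), for 0.05 s.
2. that key is let go and has come up again, with the print bar still up (value of joint far_mid below 0.001 m and value of joint print_bar below 0.0015 m), for 0.05 s.
3. the print bar is pressed down (at least 4 of its 5 mm) (value of joint print_bar above 0.004 m and value of joint far_mid below 0.0015 m), for 0.05 s.
At the end, for the whole second after the job is handed in: All eight keys are up again (within 1 mm), the four sweets lie on the pan, the scale stands level and at rest within 10 mm of where it stood, and the bell, brass weight and carton are within 10 mm of where they stood with the bell's button up (value of joint each of near_left, near_mid, near_right, far_left, far_mid, far_right, round_key, print_bar, service_bell_button below 0.001 m and x of sweet_0 in the frame of pan between -0.085 and 0.085 m and y of sweet_0 in the frame of pan between -0.137 and 0.137 m and z of sweet_0 in the frame of pan between -0.005 and 0.035 m and x of sweet_1 in the frame of pan between -0.085 and 0.085 m and y of sweet_1 in the frame of pan between -0.137 and 0.137 m and z of sweet_1 in the frame of pan between -0.005 and 0.035 m and x of sweet_2 in the frame of pan between -0.085 and 0.085 m and y of sweet_2 in the frame of pan between -0.137 and 0.137 m and z of sweet_2 in the frame of pan between -0.005 and 0.035 m and x of sweet_3 in the frame of pan between -0.085 and 0.085 m and y of sweet_3 in the frame of pan between -0.137 and 0.137 m and z of sweet_3 in the frame of pan between -0.005 and 0.035 m and distance of each of service_bell, brass_weight, sweet_box, counter_scale from where it was at the start of the episode below 0.01 m and angle between counter_scale's own z axis and vertical below 0.03 rad and linear speed of counter_scale below 0.01 m/s); the robot touches nothing.
It fails at once if another key is pressed (more than 2 mm), or the quick key and the print bar are down together (value of joint any of near_left, near_mid, near_right, far_left, far_right, round_key above 0.002 m or value of joint each of far_mid, print_bar above 0.002 m).
It fails at once if the robot pushes on the scale harder than 25 N (contact force between any of the fingers, the arm and counter_scale above 25 N).
It fails at once if the pan or a sweet is touched while weighing, or a sweet is moved more than 20 mm or lifted (contact force between any of the fingers, the arm and sweet_0 above 0.3 N or contact force between any of the fingers, the arm and sweet_1 above 0.3 N or contact force between any of the fingers, the arm and sweet_2 above 0.3 N or contact force between any of the fingers, the arm and sweet_3 above 0.3 N or contact force between any of the fingers, the arm and pan above 0.3 N or distance of any of sweet_0, sweet_1, sweet_2, sweet_3 from where it was at the start of the episode above 0.02 m).
It fails at once if the scale is pushed out of place (more than 10 mm), lifted or tipped (distance of counter_scale from where it was at the start of the episode above 0.01 m or angle between counter_scale's own z axis and vertical above 0.05 rad).
It fails at once if the bell is rung, or the bell, weight or carton is moved more than 10 mm or lifted (value of joint service_bell_button above 0.0015 m or distance of any of service_bell, brass_weight, sweet_box from where it was at the start of the episode above 0.01 m).
It also fails if it takes over 38 s, if anything falls off the work surface, if the arm or the gripper's body presses on something with over 40 N, if the wrist force passes 120 N, or if a joint passes its speed limit or range.

## Working session

There is one attempt and no reset: what is moved stays moved. The work goes in short steps, each a Python script; the robot and the scene stay as the last script left them, time stands still between calls to the robot, and variables do not carry over. Pictures are saved under pics/ and viewed, at most 10 in all, crops included, and the job is handed in when it is done.

```bash
mkdir -p pics
python3 - <<'E'
from plant import viewer,readout
import cv2
for n in("scene","top"):
    cv2.imwrite(f"pics/{n}0.png",viewer.grab_frame(n)); print(viewer.calibration(n))
print(readout.get_state()["time"])
E
```

```text
{'fx': 469.6605894353602, 'fy': 469.6605894353602, 'cx': 312.113080428281, 'cy': 246.09705823933845, 'R': array([[-0.72435824, -0.68938172,  0.00761424],
       [-0.32908642,  0.33603588, -0.88248627],
       [ 0.60581125, -0.64174195, -0.47027653]]), 't': array([340.40459948, 309.81962019, 438.65081553])}
{'fx': 520.7020930154964, 'fy': 520.7020930154964, 'cx': 313.37563811784963, 'cy': 237.8307691255671, 'R': array([[-0.00659711, -0.99980642, -0.01853645],
       [-0.9936988 ,  0.00862868, -0.11175079],
       [ 0.1118891 ,  0.01768241, -0.99356337]]), 't': array([-118.26841978,  600.91406928, 1188.06719452])}
0.1
```

View pics/scene0.png

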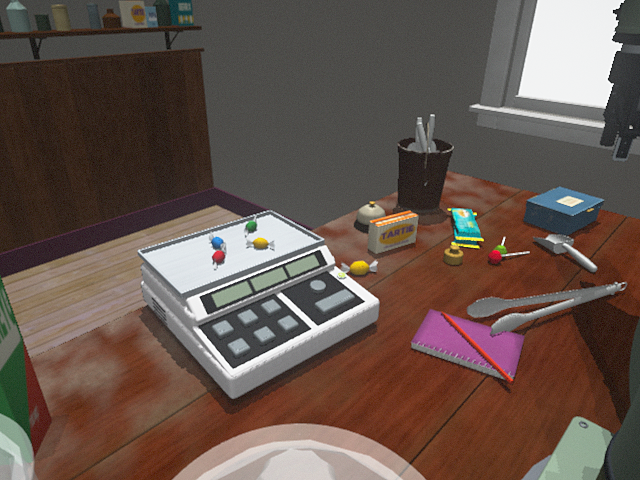

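View pics/top0.png

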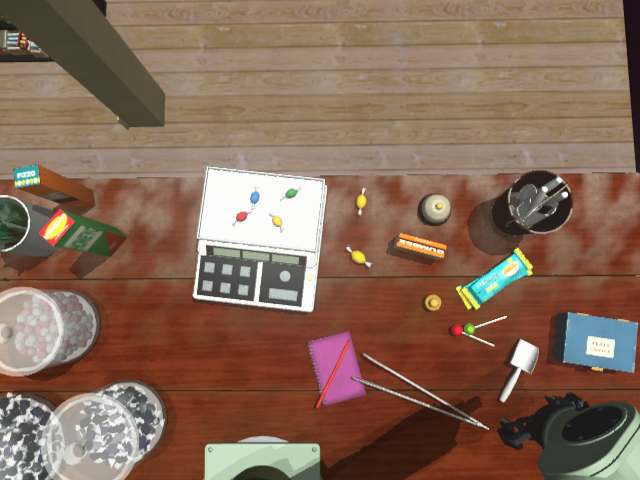

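The top view shows the scale at columns 195–325 and rows 168–312, with six keys around (205–250, 268–290). The quick key is near (227, 270) and the print bar near (283, 295). In the scene view, the quick key is near (265, 310) and the bar near (335, 301). Next I segment the caps in both views and triangulate them.

```bash
cat > seg.py <<'E'
import cv2,numpy as np
from plant import viewer
def caps(img,box,lo=70,hi=190,amin=60,amax=900):
    x0,y0,x1,y1=box; g=cv2.cvtColor(img,cv2.COLOR_BGR2GRAY)[y0:y1,x0:x1]
    m=((g>lo)&(g<hi)).astype(np.uint8)*255
    n,l,s,c=cv2.connectedComponentsWithStats(m,connectivity=4)
    return g,m,[(c[i]+[x0,y0],s[i]) for i in range(1,n) if amin<s[i][4]<amax]
E
python3 - <<'E'
import cv2,numpy as np
from seg import *
a=[]
for n,box in(("top",(190,235,330,315)),("scene",(190,240,390,400))):
    im=cv2.imread(f"pics/{n}0.png"); x0,y0,x1,y1=box
    g,m,c=caps(im,box)
    for q,s in c: print(n,q.round(1),s)
    s=cv2.resize(im[y0:y1,x0:x1],None,fx=4,fy=4,interpolation=cv2.INTER_CUBIC) if n=="top" else cv2.resize(im[y0:y1,x0:x1],None,fx=4,fy=4,interpolation=cv2.INTER_CUBIC)
    cv2.imwrite(f"pics/{n}_crop.png",s[:600])
E
```

```text
top [193.8 261. ] [  0   0  27  68 440]
top [232.7 311.1] [  0  70 108  10 611]
scene [218.3 251.3] [ 19   0  18  28 284]
scene [259.1 244.5] [ 56   0  28  10 200]
scene [301.7 265.2] [ 95  14  35  23 431]
scene [268.1 278.6] [ 59  27  39  25 492]
scene [317.2 285.3] [119  39  17  14 172]
scene [231.4 293.6] [ 21  40  42  28 583]
scene [333.8 300.7] [124  48  41  26 527]
scene [270.4 306.7] [ 70  59  22  17 222]
scene [247.2 317. ] [ 47  69  22  18 237]
scene [287.2 322.9] [ 87  75  22  18 239]
scene [222.2 328.1] [ 21  80  23  18 259]
scene [263.7 334.3] [ 63  86  23  18 260]
scene [238.4 346.3] [ 37  97  24  20 280]
scene [195.8 387.5] [  0 134  17  26 284]
scene [356.9 392.6] [155 142  25  18 104]
```

View pics/top_crop.png

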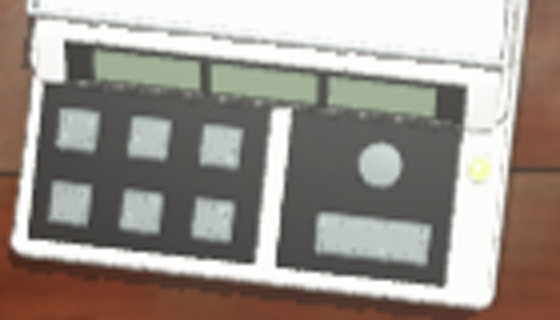

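View pics/scene_crop.png

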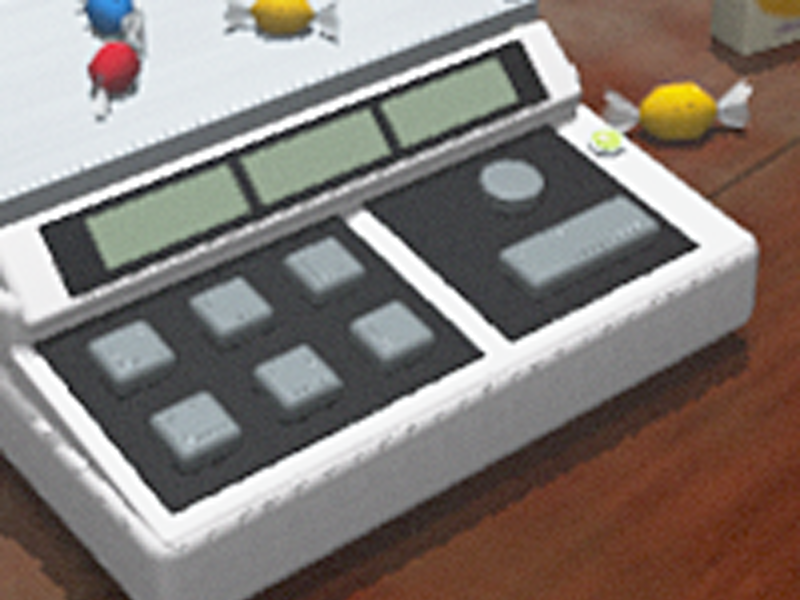

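The crops show all eight caps clearly: the quick key at top crop (149, 138) and scene crop (230, 305), the bar at top crop (373, 238) and scene crop (580, 243). I triangulate all eight and check the layout against the given pitch.

```bash
cat > loc.py <<'E'
import cv2,numpy as np
from seg import *
def P(n):
    c=viewer.calibration(n);K=np.array([[c["fx"],0,c["cx"]],[0,c["fy"],c["cy"]],[0,0,1]])
    return K@np.c_[c["R"],c["t"]],K,c
def ray(n,p,z):
    _,K,c=P(n);d=c["R"].T@np.linalg.solve(K,[p[0],p[1],1]);o=-c["R"].T@c["t"];return o+d*(z-o[2])/d[2]
def near(c,p): return min((q for q,s in c),key=lambda q:np.hypot(*(q-p)))
E
python3 - <<'E'
from loc import *
from plant import kinematics,readout
T=cv2.imread("pics/top0.png");S=cv2.imread("pics/scene0.png")
names="fl fm fr nl nm nr ro bar".split()
tp=np.array([(77,130),(149,138),(221,146),(70,203),(141,211),(213,219),(380,165),(373,238)])/4+[190,235]
sp=[(222.2,328.1),(247.2,317),(270.4,306.7),(238.4,346.3),(263.7,334.3),(287.2,322.9),(317.2,285.3),(333.8,300.7)]
_,_,c=caps(T,(196,256,311,307),115,222,10,300)
X=[]
for n,a,b in zip(names,tp,sp):
    q=near(c,a)
    h=cv2.triangulatePoints(P("top")[0],P("scene")[0],q.reshape(2,1),np.array(b,float).reshape(2,1)).ravel()
    x=h[:3]/h[3];X.append(x)
    print(n,a.round(1),q.round(1),x.round(1),ray("top",q,66+(6 if n[0]=='f' or n=='ro' else 0)).round(1),ray("scene",b,66+(6 if n[0]=='f' or n=='ro' else 0)).round(1))
X=np.array(X)
print(np.linalg.norm(X[0]-X[1]),np.linalg.norm(X[1]-X[2]),np.linalg.norm(X[1]-X[4]),np.linalg.norm(X[2]-X[5]),X[0]-X[2],X[1]-X[4])
for n,p in(("pan corners",None),):
    for p in [(208,168),(327,179),(194,302),(314,311)]: print(p,ray("top",p,97 if p[1]<200 else 50).round(0))
E
```

```text
fl [209.2 267.5] [209.1 266.9] [532.6 115.1  66.2] [531.4 112.9  72. ] [527.5 120.1  72. ]
fm [227.2 269.5] [226.9 269. ] [527.6  74.3  66.2] [526.4  72.3  72. ] [522.5  79.9  72. ]
fr [245.2 271.5] [244.8 271. ] [522.8  33.6  65.9] [521.6  31.8  72. ] [517.6  40.   72. ]
nl [207.5 285.8] [207.  285.2] [491.2 120.   61. ] [490.3 118.2  66. ] [487.4 124.3  66. ]
nm [225.2 287.8] [224.8 287.3] [486.2  79.5  60.7] [485.3  77.7  66. ] [482.2  84.4  66. ]
nr [243.2 289.8] [242.8 289.4] [481.3  38.5  60.6] [480.3  36.8  66. ] [477.5  44.2  66. ]
ro [285.  276.2] [284.6 275.8] [511.3 -57.   67.2] [510.1 -58.2  72. ] [507.7 -50.6  72. ]
bar [283.2 294.5] [284.6 275.8] [502.3 -63.3  41.2] [510.3 -57.8  66. ] [466.3 -43.6  66. ]
41.07150859057355 41.00076540433974 42.0938944381637 42.11150691133442 [ 9.78907781 81.48562208  0.25655591] [41.42420102 -5.16353088  5.41012642]
(208, 168) [754. 113.  97.]
(327, 179) [ 726. -155.   97.]
(194, 302) [453. 151.  50.]
(314, 311) [ 431. -123.   50.]
```

```bash
cat > mv.py <<'E'
import numpy as np
from loc import ray
from plant import manip,jaws,kinematics,readout,viewer
xs=np.array([.9928,-.1193,0]);a=np.radians(8);ys=np.array([.1193,.9928,0])
n=np.cos(a)*np.array([0,0,1])-np.sin(a)*xs; up=np.cos(a)*xs+np.sin(a)*np.array([0,0,1])
R1=np.c_[np.cross(ys,-n),ys,-n];R2=np.c_[np.cross(-ys,-n),-ys,-n]
FM=np.array([527.,73,71]);BAR=(ray("top",(282.9,294.1),66)+[510.9-510.1+469.3,-52.8+.6,66])/2
BAR=np.array([469.8,-53.2,66]) if np.linalg.norm(BAR-[469.8,-53.2,66])>6 else BAR
def tcp(p,h): return p+n*(22+h)-2*up
E
python3 - <<'E'
from mv import *
print(BAR, ray("top",(282.9,294.1),66)); s=readout.get_state();q0=np.array(s["qpos"]);print(s["tcp_rot"])
for R in(R1,R2):
    q=kinematics.solve_ik(tcp(FM,100),R);print(q, None if q is None else abs(np.array(q)-q0).max())
E
```

```text
[469.62947784 -53.0417898   66.        ] [469.15895568 -53.8835796   66.        ]
[[ 8.99223064e-01  4.37490231e-01 -4.23075869e-04]
 [ 4.37490436e-01 -8.99222681e-01  8.29851826e-04]
 [-1.73873500e-05 -9.31313547e-04 -9.99999566e-01]]
[  2.98479812  40.19987681 -29.22797412 109.64133189  42.16201518
  33.66380414  28.63171237] 58.681491700320564
[-24.33523246  39.77687078  19.22690292 110.47423338 -23.43575355
  25.42096326 -86.29127342] 86.00152228542915
```

Run:
```python
from mv import *
import cv2
jaws.close_gripper(20)
manip.goto(tcp(FM,110),R1); manip.movel(tcp(FM,15),R1,speed=80)
s=readout.get_state();print(s["time"],s["eef_pos"],tcp(FM,15),s["wrist_force"],s["gripper_width"])
a=viewer.grab_frame("scene")[180:380,170:400];b=viewer.grab_frame("top")[215:345,170:350]
cv2.imwrite("pics/h1.png",cv2.resize(a,None,fx=3,fy=3));cv2.imwrite("pics/h2.png",cv2.resize(b,None,fx=4,fy=4))
```

```text
4.5083 [520.06182084  73.86347192 107.75367612] [519.9213947   73.85060195 107.36157234] [ 0.54551218 -0.12340376 -0.6413464 ] -0.0006506692127524987
```

View pics/h1.png

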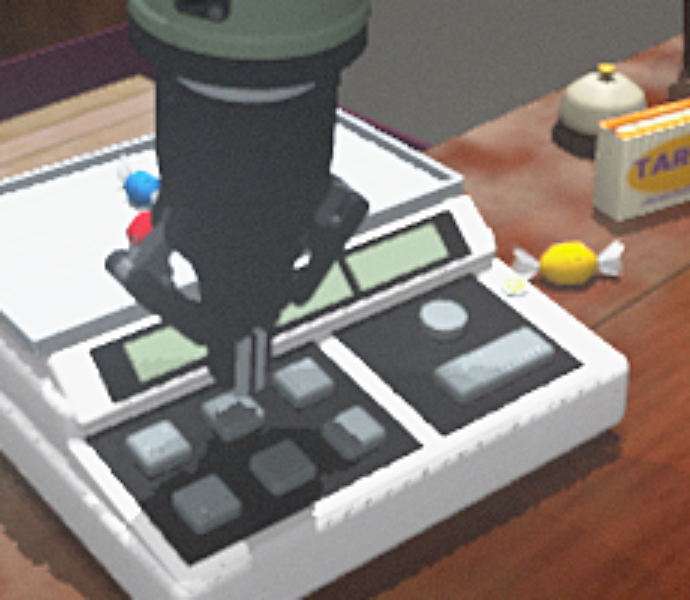

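View pics/h2.png

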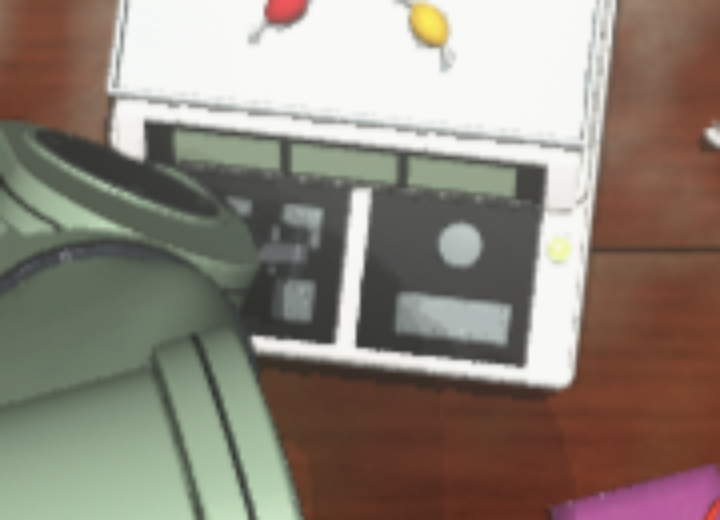

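The fingers stand over the quick key: tips are at scene crop (250, 395), with the cap behind them at (233, 412). I compare this with the projected tip to rule out a lateral offset.

Run:
```python
from mv import *
from loc import P
s=readout.get_state();t=np.array(s["eef_pos"]);R=np.array(s["tcp_rot"])
def pj(X): h=P("scene")[0]@np.r_[X,1];return ((h[:2]/h[2]-[170,180])*3).round(0)
for k in(0,22): print(k,pj(t+k*R[:,2]),[pj(t+k*R[:,2]+dx*R[:,0]) for dx in(-11,11)])
print("straight below",pj(t+37*R[:,2]),"FM",pj(FM-2*up),pj(FM),pj(np.array([527.6,74.3,66.2])))
```

```text
0 [241. 345.] [array([228., 332.]), array([254., 358.])]
22 [240. 381.] [array([227., 368.]), array([253., 394.])]
straight below [239. 404.] FM [239. 405.] [237. 403.] [235. 411.]
```

Tip geometry agrees with the picture to within a few mm. Pressing the quick key.

Run:
```python
from mv import *
FM=FM+[.3,.6,0]
manip.movel(tcp(FM,9),R1,speed=40)
r=manip.movel(tcp(FM,-18),R1,speed=8,f_stop=7)
s=readout.get_state();d=(np.array(s["eef_pos"])-tcp(FM,0))@n
print(r,s["time"],"h",d,s["wrist_force"],s["wrist_force"]@n)
if r and d>-14:
    manip.dwell(.15);s=readout.get_state();print(s["wrist_force"]@n,s["wrist_force"])
manip.movel(tcp(FM,20),R1,speed=60)
s=readout.get_state();print(s["time"],s["wrist_force"])
```

```text
True 6.7417 h -5.151659813925603 [-2.89141456 -0.41040711 10.94868509] 11.234828906786678
10.110298191800915 [-1.39440187  0.35415444 10.00916053]
7.4667 [ 0.08370354 -0.89509872 -0.06656984]
```

The quick key bottomed out with 10 N at 5 mm below its expected face height, and the force then returned to zero. Now the bar.

Run:
```python
from mv import *
import cv2
manip.movel(tcp(FM,50),R1,speed=100)
manip.movel(tcp(BAR,50),R1,speed=100)
manip.movel(tcp(BAR,8),R1,speed=60)
cv2.imwrite("pics/b1.png",cv2.resize(viewer.grab_frame("scene")[180:380,170:400],None,fx=3,fy=3))
s=readout.get_state();print(s["time"],s["eef_pos"]-tcp(BAR,8),s["wrist_force"])
```

```text
10.35 [ 0.06852657 -0.03794282  0.24510586] [ 0.06703201  0.38279917 -0.06275004]
```

View pics/b1.png

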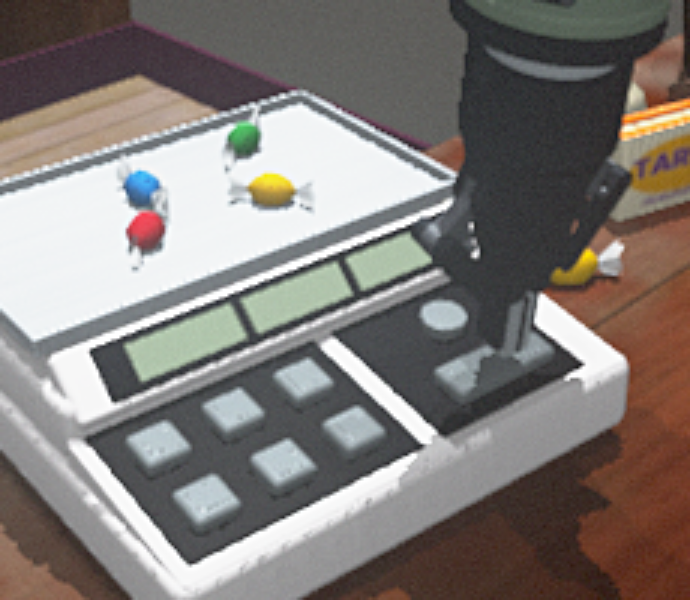

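The tip is over the print bar at (515, 357), and the bar's centre is near (495, 362). It is slightly right of centre but well on the cap. I shift 4 mm left, press, retreat, and look.

Run:
```python
from mv import *
import cv2
B=BAR+4*ys
manip.movel(tcp(B,7),R1,speed=30)
r=manip.movel(tcp(B,-18),R1,speed=8,f_stop=7)
s=readout.get_state();d=(np.array(s["eef_pos"])-tcp(B,0))@n
print(r,s["time"],"h",d,s["wrist_force"])
manip.dwell(.15);print(readout.get_state()["wrist_force"])
manip.movel(tcp(B,20),R1,speed=60)
manip.movel(tcp(B,140),R1,speed=120)
s=readout.get_state();print(s["time"],s["wrist_force"])
cv2.imwrite("pics/e1.png",viewer.grab_frame("scene"))
```

```text
Traceback (most recent call last):
plant.Unreachable: the arm cannot follow that straight line within its joint ranges
```

Run:
```python
from mv import *
B=BAR+4*ys
print(readout.get_state()["time"],readout.get_state()["qpos"])
for h in(0,-5,-8,-11,-14,-18):
    print(h,kinematics.solve_ik(tcp(B,h),R1))
```

```text
10.6333 [  1.72009656  47.37721623  -0.25482334 124.31764333  70.02787114
   0.97230708  14.76499424]
0 [  9.63568972  48.55667894 -14.22136568 124.05794627  89.18191699
  11.44545843  -4.35092579]
-5 [  9.64307253  49.22328573 -14.23655541 124.04865173  92.43240654
  11.55777556  -7.53080291]
-8 [  9.64586979  49.62291864 -14.24193904 124.03754483  94.32414854
  11.638959    -9.37911579]
-11 [  9.64762903  50.0222775  -14.24485875 124.02229314  96.16928332
  11.72989844 -11.18005039]
-14 [ 16.47937605  51.89586633 -26.69747463 123.77195358  92.59131189
  21.57488404  -7.32049437]
-18 [ 16.46403899  52.43307447 -26.68043698 123.74037448  93.91137716
  21.7221511   -8.53001768]
```

Joint 6 runs into its limit with this elbow pose. I lift, swing the elbow to a roomier branch, and then come down again.

Run:
```python
from mv import *
B=BAR+4*ys
manip.movel(tcp(B,80),R1,speed=120)
q=np.array(kinematics.solve_ik(tcp(B,-18),R1));print(q)
if q[5]>8:
    q[1]-=10; manip.move_joints(q)
    s=readout.get_state();print(s["eef_pos"]-tcp(B,0))
    print(kinematics.solve_ik(tcp(B,25),R1))
print(readout.get_state()["time"])
```

```text
[ 28.8236485   59.41211839 -51.99916192 123.33753129  90.41740148
  43.74589775  -4.20681119]
[ 33.06956555 -17.3051739   60.51633412]
[ 29.07762935  53.13733527 -51.80462197 123.29629128  81.91100844
  41.10143773   2.11599002]
12.2083
```

Run:
```python
from mv import *
import cv2
B=BAR+4*ys
manip.goto(tcp(B,30),R1); manip.movel(tcp(B,8),R1,speed=50)
s=readout.get_state();print(s["time"],s["wrist_force"],s["eef_pos"]-tcp(B,8))
r=manip.movel(tcp(B,-16),R1,speed=8,f_stop=7)
s=readout.get_state();d=(np.array(s["eef_pos"])-tcp(B,0))@n
print(r,s["time"],"h",d,s["wrist_force"])
manip.dwell(.15);print(readout.get_state()["wrist_force"])
manip.movel(tcp(B,20),R1,speed=60)
manip.movel(tcp(B,100),R1,speed=120)
s=readout.get_state();print(s["time"],s["wrist_force"])
cv2.imwrite("pics/e1.png",viewer.grab_frame("scene"))
```

```text
13.125 [-0.1410955   0.27275239 -1.14730042] [0.12951613 0.04746409 0.22860802]
True 14.8667 h -6.081269061334536 [-2.51906563 -1.66283931 12.60788729]
[-2.15292479 -0.79038517 11.54788548]
16.425 [ 0.71851451 -0.10145768 -0.69599316]
```

View pics/e1.png

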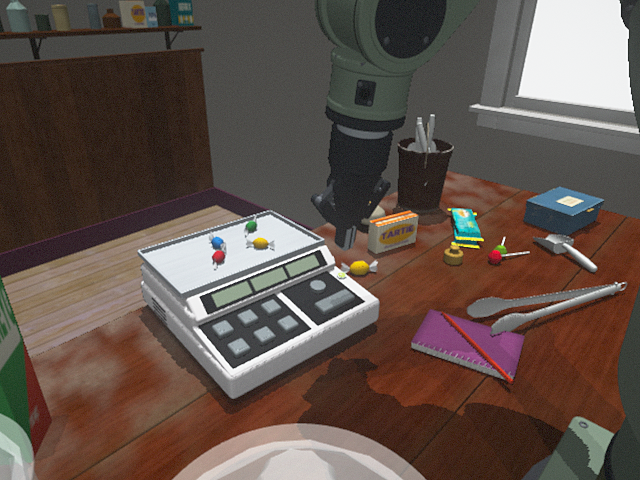

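The arm is clear and the scale sits at the same pixels as before. The keys are up, and the sweets, carton and weight are undisturbed. Handing in.

```bash
python3 -c "
from plant import job
print(job.hand_in())"
```

```text
the job is handed in; nothing more can be done
None
```

I pressed the quick key down to its stop and let it up, did the same with the print bar, drew the arm clear and handed the job in at about 16.5 s; the hand-in returned no verdict.

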